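Find the heavier of two look-alike returned vases and present it over the photo turntable

ROBOT

A 6-joint arm with a two-finger parallel gripper is mounted at the origin on the work surface. World frame = base frame: x ahead of the robot, y to its left, z up, the work surface at z = 0. Lengths are in m, angles in rad, forces in N, time in s.
With the tool pointing down it reaches from about 0.3 to 0.875 m from the base axis. Payload 6.4 kg.
Tool frame: the origin (TCP) lies on the centre line of the jaws, within the pads' length; the fingertips stand arm.tips_ahead ahead of it and the grasp point (between the pads) lies 3 mm ahead of it (arm.tips_ahead is the distance from the TCP to the fingertips, in m); z points along the fingers, y is the direction in which the jaws open and shut (so a half turn about z gives the same grasp; the last joint's range is limited). The gripper opens to 88 mm and grips with 3 to 60 N. Pads are 18 mm wide; open, the fingers measure 123 mm over their backs; the gripper's body (75 mm by 187 mm) begins 45 mm behind the grasp point.
Start: joints at [-0.206, 0.181, 1.607, -0, 1.354, -0.206], TCP at [0.575, 0, 0.261] pointing down, gripper open.
Joint ranges: [-2.99, 2.99], [-0.89, 2.07], [0.3, 2.58], [-1.14, 4.28], [0, 2.63], [-3.12, 3.12]. Speed limits (rad/s): [2.57, 2.57, 3.01, 3.14, 3.14, 3.14].

INTERFACE

Orientations are given as [roll, pitch, yaw] about the fixed x, y, z axes, in that order (R = Rz(yaw) Ry(pitch) Rx(roll)).
In Python, from bench import arm gives the robot as it stands. The module is installed in compiled form; this text tells all that it offers.
- The arm moves only by the tool step_arm, never from a script. Its argument "targets" is a list of rows, each an object with "translation": the shift along the tool's x, y, z scaled (see below), a list of three; "twist": the turn about the tool's z scaled (see below). A call has 1 to 12 rows; each row is the pose to reach, as a shift and turn from the pose commanded when the call began, along the tool's axes at that moment; what a row does not reach only later rows make up. The controller multiplies each number of a shift by 0.5 m and each number of a turn by 90 degrees. A row lasts 1/12 s, in which the tool goes at most 41.7 mm and 7.16 degrees, less where a joint would pass 70% of its speed; a pose out of reach is approached as far as the arm can. A call with a number of a shift or a turn outside -1 to 1 is refused whole. A call with a gripper value outside its range is refused whole. "grip" is the closure, from 0 (fully open) to 1 (shut), set as the call begins (left out, the last holds). The fingers move at their own pace and stop on an object; the grip force is fixed at half the most. Time passes only in rows, so rows that repeat a pose let the fingers close. It gives the time, the measured TCP pose, the force and the opening at its end, in the units of the state.
- arm.read_state(): the state, without advancing time (a new reading comes with each control period).
- arm.camera(name): name is "scene" or "side" or "wrist"; returns the picture (384x512x3 uint8, blue, green, red); there is no depth.
- arm.calibration(name): a dict with "vertical_fov" (degrees; the focal length in pixels is half the picture's height over the tangent of half this angle, whatever the lens; pixels are square), "cx", "cy" (the principal point, pixels), "rvec" (rotation vector, rad) and "tvec" (3), from world to camera coordinates, as OpenCV has them. Camera axes: x right, y down, z forward; pixel columns grow to the right and rows downward; lengths in m; the calibration is good to about 2 mm. A picture is of the moment at which its call begins: read the wrist's pose just before it. calibration takes no time and is no camera call; for the wrist camera it gives the pose at the moment of the call.
- arm.job_done(): hands the job in, once; it reports no verdict.
The state is a dict: "clock": time; "joint_pos": joint angles; "joint_vel": joint speeds; "joint_torque": joint torques, N m; "ee_pos": TCP position; "orientation": TCP orientation; "wrist_force": force on the tool from outside, world axes, zero at the start; "wrist_torque": the same for the moment, N m; "opening": opening from 0.0 (shut) to 1.0 (fully open).
Only numpy, scipy, OpenCV 4.12 (cv2) and the standard library are available. Lean on these libraries where they do the work, as an engineer would, in place of code of your own. Each camera call takes 0.05 s, during which the arm holds its last target.

TASK

Two look-alike teal vases came back: take the red bowl off the stack on the orange coaster and set it upright in the grey tray, then lift the vase on the orange coaster a good few centimetres to feel its weight and stand it back on its coaster, and after that do the same with the vase on the grey coaster. Present the heavier vase: finish while still holding it upright and still, a few centimetres to a hand's breadth above the middle of the white turntable, with the lighter vase left standing on a coaster (the heavier one need not be set back first if you already have it in hand). Let nothing drop, and leave the trivet, the bottle opener and the tape roll where they are.

Things in the scene. Friction and masses are not known exactly. Their poses are not given: they have to be found in the camera images.
- vase_fern_mid (a point): straight-sided teal ceramic vase, 54 mm in diameter and 66 mm tall, open at the top (wall 6 mm, mouth 51 mm across outside), weighing somewhere between 0.15 and 0.5 kg. The two vases look exactly alike; one weighs at least one and a half times as much as the other and only lifting tells which. Each may stand on either coaster. This point is on its axis, half-way up (33 mm above its foot); z points up out of the mouth
- vase_moss_mid (a point): straight-sided teal ceramic vase, 54 mm in diameter and 66 mm tall, open at the top (wall 6 mm, mouth 51 mm across outside), weighing somewhere between 0.15 and 0.5 kg. The two vases look exactly alike; one weighs at least one and a half times as much as the other and only lifting tells which. Each may stand on either coaster. This point is on its axis, half-way up (33 mm above its foot); z points up out of the mouth
- bowl_mid (a point): small red enamelled bowl, 60 mm in diameter at and below the rim, 54 mm at its flat foot, 36 mm tall, wall 4 mm, 0.13 kg. At the start it stands on the mouth of the vase on the orange coaster, making a stack. This point is on its axis, half-way up (18 mm above its foot); z points up
- spot_orange (a point): centre of the top face of the orange coaster, a fixed disc 90 mm in diameter and 6 mm thick on the black shelf; a vase standing here has its mid point 33 mm above this point
- spot_grey (a point): the same for the light grey coaster
- tray_in (a point): centre of the inner floor of the grey plastic tray, fixed, 162 x 162 mm inside, walls 4 mm thick and rising about 20 mm above this floor; x and y run along its walls. It lies to one side of the coasters, left or right
- turntable_top (a point): centre of the top face of the white turntable, a disc 200 mm in diameter, 34 mm above the black shelf, turning freely on ball bearings. It lies on the other side of the coasters from the tray
- trivet: bystander: red cast-iron trivet lying on the shelf at the back, 150 mm in diameter, 22 mm tall; origin at the centre of its underside
- opener: bystander: chrome bottle opener lying flat at the front of the shelf, about 145 mm long, 8 mm tall; origin near its middle, underside
- tape: bystander: roll of brown packing tape lying flat at the back of the shelf, 90 mm in diameter, 25 mm tall; origin at the centre of its underside. The shelf under everything is matte black, its top 12 mm above the table
Mind the look-alikes: they are no part of the job. What is shaped like the part that bears vase_fern_mid but blue is not meant. What is shaped like the part that bears bowl_mid but blue is not meant.

How it is judged:
On the way, in this order (a step that is already met when the one before it is completed fails the run):
1. the bowl stands upright in the tray, let go, while one vase stands on each coaster (x of bowl_mid in the frame of tray_in between -0.06 and 0.06 m and y of bowl_mid in the frame of tray_in between -0.06 and 0.06 m and z of bowl_mid in the frame of tray_in below 0.026 m and angle between bowl_mid's own z axis and vertical below 0.2 rad and contact force between the fingers and bowl below 0.05 N and (((horizontal distance between vase_fern_mid and spot_orange below 0.03 m and height (world z) of vase_fern_mid between 0.043 and 0.059 m and angle between vase_fern_mid's own z axis and vertical below 0.15 rad and contact force between the fingers and vase_fern below 0.05 N) and (horizontal distance between vase_moss_mid and spot_grey below 0.03 m and height (world z) of vase_moss_mid between 0.043 and 0.059 m and angle between vase_moss_mid's own z axis and vertical below 0.15 rad and contact force between the fingers and vase_moss below 0.05 N)) or ((horizontal distance between vase_moss_mid and spot_orange below 0.03 m and height (world z) of vase_moss_mid between 0.043 and 0.059 m and angle between vase_moss_mid's own z axis and vertical below 0.15 rad and contact force between the fingers and vase_moss below 0.05 N) and (horizontal distance between vase_fern_mid and spot_grey below 0.03 m and height (world z) of vase_fern_mid between 0.043 and 0.059 m and angle between vase_fern_mid's own z axis and vertical below 0.15 rad and contact force between the fingers and vase_fern below 0.05 N)))), for 0.2 s.
2. the vase from the orange coaster is held in the fingers at least 20 mm up while the other stands on the grey coaster ((((height (world z) of vase_fern_mid above 0.071 m and contact force between the fingers and vase_fern above 0.5 N) and (horizontal distance between vase_moss_mid and spot_grey below 0.03 m and height (world z) of vase_moss_mid between 0.043 and 0.059 m and angle between vase_moss_mid's own z axis and vertical below 0.15 rad and contact force between the fingers and vase_moss below 0.05 N) and (x of bowl_mid in the frame of tray_in between -0.06 and 0.06 m and y of bowl_mid in the frame of tray_in between -0.06 and 0.06 m and z of bowl_mid in the frame of tray_in below 0.026 m and angle between bowl_mid's own z axis and vertical below 0.2 rad and contact force between the fingers and bowl below 0.05 N)) or ((height (world z) of vase_moss_mid above 0.071 m and contact force between the fingers and vase_moss above 0.5 N) and (horizontal distance between vase_fern_mid and spot_grey below 0.03 m and height (world z) of vase_fern_mid between 0.043 and 0.059 m and angle between vase_fern_mid's own z axis and vertical below 0.15 rad and contact force between the fingers and vase_fern below 0.05 N) and (x of bowl_mid in the frame of tray_in between -0.06 and 0.06 m and y of bowl_mid in the frame of tray_in between -0.06 and 0.06 m and z of bowl_mid in the frame of tray_in below 0.026 m and angle between bowl_mid's own z axis and vertical below 0.2 rad and contact force between the fingers and bowl below 0.05 N)))), for 0.2 s.
3. the vase from the grey coaster is held in the fingers at least 20 mm up while the other stands back on the orange coaster ((((height (world z) of vase_fern_mid above 0.071 m and contact force between the fingers and vase_fern above 0.5 N) and (horizontal distance between vase_moss_mid and spot_orange below 0.03 m and height (world z) of vase_moss_mid between 0.043 and 0.059 m and angle between vase_moss_mid's own z axis and vertical below 0.15 rad and contact force between the fingers and vase_moss below 0.05 N) and (x of bowl_mid in the frame of tray_in between -0.06 and 0.06 m and y of bowl_mid in the frame of tray_in between -0.06 and 0.06 m and z of bowl_mid in the frame of tray_in below 0.026 m and angle between bowl_mid's own z axis and vertical below 0.2 rad and contact force between the fingers and bowl below 0.05 N)) or ((height (world z) of vase_moss_mid above 0.071 m and contact force between the fingers and vase_moss above 0.5 N) and (horizontal distance between vase_fern_mid and spot_orange below 0.03 m and height (world z) of vase_fern_mid between 0.043 and 0.059 m and angle between vase_fern_mid's own z axis and vertical below 0.15 rad and contact force between the fingers and vase_fern below 0.05 N) and (x of bowl_mid in the frame of tray_in between -0.06 and 0.06 m and y of bowl_mid in the frame of tray_in between -0.06 and 0.06 m and z of bowl_mid in the frame of tray_in below 0.026 m and angle between bowl_mid's own z axis and vertical below 0.2 rad and contact force between the fingers and bowl below 0.05 N)))), for 0.2 s.
At the end, for the whole second after the job is handed in: heavier vase held still and upright (0.2 rad), within 40 mm of the turntable's axis, foot 20 to 200 mm above it, touching nothing else; lighter vase (rests with 1 to 2.7 N) upright, let go, within 30 mm of a coaster's centre; bowl upright on the tray floor, within 60 mm of its centre along each side (x of bowl_mid in the frame of tray_in between -0.06 and 0.06 m and y of bowl_mid in the frame of tray_in between -0.06 and 0.06 m and z of bowl_mid in the frame of tray_in below 0.026 m and angle between bowl_mid's own z axis and vertical below 0.2 rad and contact force between the fingers and bowl below 0.05 N and ((((horizontal distance between vase_moss_mid and spot_orange below 0.03 m and height (world z) of vase_moss_mid between 0.043 and 0.059 m and angle between vase_moss_mid's own z axis and vertical below 0.15 rad and contact force between the fingers and vase_moss below 0.05 N and contact force between vase_moss and coaster_orange between 1 and 2.7 N) or (horizontal distance between vase_moss_mid and spot_grey below 0.03 m and height (world z) of vase_moss_mid between 0.043 and 0.059 m and angle between vase_moss_mid's own z axis and vertical below 0.15 rad and contact force between the fingers and vase_moss below 0.05 N and contact force between vase_moss and coaster_grey between 1 and 2.7 N)) and horizontal distance between vase_fern_mid and turntable_top below 0.04 m and z of vase_fern_mid in the frame of turntable_top between 0.053 and 0.233 m and angle between vase_fern_mid's own z axis and vertical below 0.2 rad and linear speed of vase_fern below 0.03 m/s and contact force between the fingers and vase_fern above 0.5 N and contact force between vase_fern and turntable below 0.05 N and contact force between vase_fern and vase_moss below 0.05 N) or (((horizontal distance between vase_fern_mid and spot_orange below 0.03 m and height (world z) of vase_fern_mid between 0.043 and 0.059 m and angle between vase_fern_mid's own z axis and vertical below 0.15 rad and contact force between the fingers and vase_fern below 0.05 N and contact force between vase_fern and coaster_orange between 1 and 2.7 N) or (horizontal distance between vase_fern_mid and spot_grey below 0.03 m and height (world z) of vase_fern_mid between 0.043 and 0.059 m and angle between vase_fern_mid's own z axis and vertical below 0.15 rad and contact force between the fingers and vase_fern below 0.05 N and contact force between vase_fern and coaster_grey between 1 and 2.7 N)) and horizontal distance between vase_moss_mid and turntable_top below 0.04 m and z of vase_moss_mid in the frame of turntable_top between 0.053 and 0.233 m and angle between vase_moss_mid's own z axis and vertical below 0.2 rad and linear speed of vase_moss below 0.03 m/s and contact force between the fingers and vase_moss above 0.5 N and contact force between vase_moss and turntable below 0.05 N and contact force between vase_moss and vase_fern below 0.05 N))); the arm keeps its last pose, push and grip.
It fails at once if the trivet is moved by more than 20 mm (distance of trivet from where it was at the start of the episode above 0.02 m).
It fails at once if the opener is moved by more than 20 mm (distance of opener from where it was at the start of the episode above 0.02 m).
It fails at once if the tape is moved by more than 20 mm (distance of tape from where it was at the start of the episode above 0.02 m).
It fails at once if a vase is dropped (off the fingers with its foot more than 40 mm above the coasters' tops) ((height (world z) of vase_fern_mid above 0.091 m and contact force between the fingers and vase_fern below 0.01 N) or (height (world z) of vase_moss_mid above 0.091 m and contact force between the fingers and vase_moss below 0.01 N)).
It fails at once if the bowl is dropped (off the fingers, away from the stack and with its foot more than 40 mm above the shelf) (horizontal distance between bowl_mid and spot_orange above 0.08 m and height (world z) of bowl_mid above 0.07 m and contact force between the fingers and bowl below 0.01 N).
It also fails if it takes over 72 s, if anything falls off the work surface, if the arm or the gripper's body presses on something with over 40 N, if the wrist force passes 120 N, or if a joint passes its speed limit or range.

## Working session

There is one attempt and no reset: what is moved stays moved. The work goes in short steps, Python scripts to look and compute and a tool call to move; the robot and the scene stay as the last step left them, time stands still between calls to the robot, and variables do not carry over. Pictures are saved under pics/ and viewed, and the job is handed in when it is done.

Besides the shell and the picture viewer there is one more tool, called after "Request:" as name(argument=value, ...), one argument or row to a line, values as JSON. step_arm: Moves the arm, as the interface text tells. Its arguments: {"type":"object","properties":{"targets":{"type":"array","items":{"type":"object","properties":{"translation":{"type":"array","items":{"type":"number"}},"twist":{"type":"number"}}}},"grip":{"type":"number"}},"required":["targets"]}

```bash
mkdir -p pics
python3 - <<'E'
from bench import arm
import cv2
print(arm.read_state(), arm.tips_ahead)
for n in ["scene","side","wrist"]:
    print(n,arm.calibration(n))
    cv2.imwrite(f"pics/{n}0.png",arm.camera(n))
E
```

```text
{'clock': 0.0, 'joint_pos': array([-2.06296471e-01,  1.81493124e-01,  1.60802250e+00,  3.49067620e-06,
        1.35380267e+00, -2.06261293e-01]), 'joint_vel': array([-0.00066077, -0.00062078, -0.00200217, -0.00033251,  0.00046095,
       -0.00166853]), 'joint_torque': array([-5.85923790e-04, -4.33866942e+01, -3.41848969e+01,  7.00952648e-02,
        3.87157314e-02, -1.54040990e-04]), 'ee_pos': array([5.74493077e-01, 1.26628460e-04, 2.59830053e-01]), 'orientation': array([-3.13990429e+00, -3.56748864e-04,  1.57076009e+00]), 'wrist_force': array([-0.14811586,  0.30535018,  0.29083917]), 'wrist_torque': array([ 0.05191224, -0.05064498, -0.03895243]), 'opening': 0.998921427772855} 0.022
scene {'vertical_fov': 52.45380898901569, 'cx': 249.94576200752834, 'cy': 199.83997421124735, 'rvec': array([ 1.45994165,  2.25634672, -0.79342549]), 'tvec': array([ 0.2023316 , -0.31679231,  1.41902926])}
side {'vertical_fov': 51.37900883172556, 'cx': 255.68097711322898, 'cy': 191.99850126119856, 'rvec': array([ 2.34937275, -0.45588074,  0.15230521]), 'tvec': array([-0.44866819,  0.21811232,  1.00060982])}
wrist {'vertical_fov': 59.337561263098905, 'cx': 259.3295741472282, 'cy': 194.9384559833785, 'rvec': array([-2.81925714e+00, -7.82861407e-04,  2.75463420e-03]), 'tvec': array([-0.57439536, -0.04449497,  0.39139141])}
```

View pics/scene0.png

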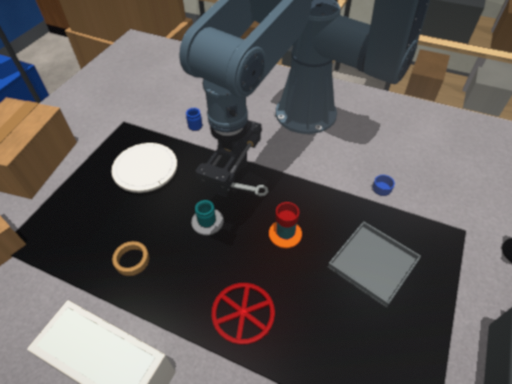

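View pics/side0.png

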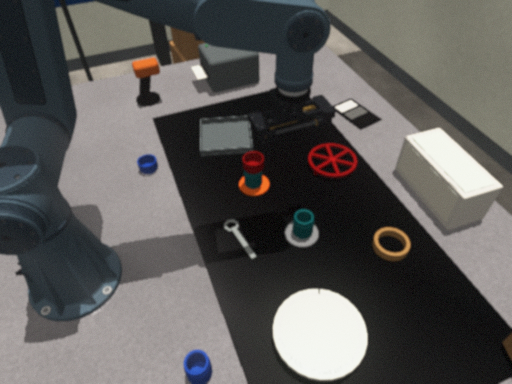

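View pics/wrist0.png

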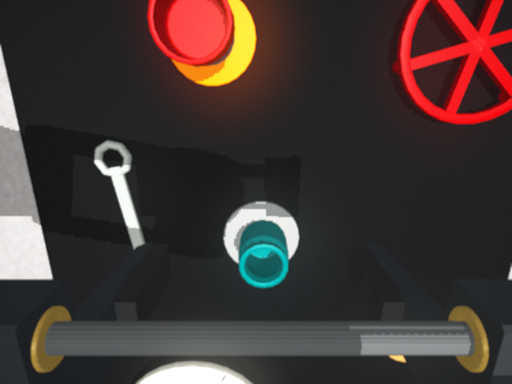

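The views show the bowl on the orange stack (scene px ~287,222), the grey-coaster vase (206,217), the turntable (144,167) on the robot's left, and the tray (375,262) on its right. Next I measure their positions.

```bash
cat > h.py <<'E'
import numpy as np, cv2
def K(c,h=384):
    f=h/2/np.tan(np.radians(c["vertical_fov"])/2); return np.array([[f,0,c["cx"]],[0,f,c["cy"]],[0,0,1]])
def cast(c,uv,z):
    R=cv2.Rodrigues(np.array(c["rvec"],float))[0]; t=np.array(c["tvec"],float)
    uv=np.atleast_2d(uv).astype(float); d=np.c_[uv,np.ones(len(uv))]@np.linalg.inv(K(c)).T@R
    o=-R.T@t; s=(z-o[2])/d[:,2]; return o+s[:,None]*d
def proj(c,P):
    return cv2.projectPoints(np.array(P,float).reshape(-1,1,3),np.array(c["rvec"],float),np.array(c["tvec"],float),K(c),None)[0].reshape(-1,2)
def blobs(m,amin=60):
    cs,_=cv2.findContours(m.astype(np.uint8)*255,cv2.RETR_EXTERNAL,cv2.CHAIN_APPROX_NONE)
    return sorted([c for c in cs if cv2.contourArea(c)>amin],key=lambda c:-cv2.contourArea(c))
def circ(c,cnt,z):
    P=cast(c,cv2.convexHull(cnt).reshape(-1,2),z)[:,:2]; 
    A=np.c_[2*P,np.ones(len(P))]; s=np.linalg.lstsq(A,(P**2).sum(1),rcond=None)[0]
    return s[:2],np.sqrt(s[2]+s[0]**2+s[1]**2)
E
python3 - <<'E'
from h import *
from bench import arm
np.set_printoptions(precision=4,suppress=True)
for n in ["scene","side","wrist"]:
    c=arm.calibration(n); im=cv2.imread(f"pics/{n}0.png"); h=cv2.cvtColor(im,cv2.COLOR_BGR2HSV); H,S,V=cv2.split(h)
    masks={"red":((H<4)|(H>172))&(S>150)&(V>70),"orange":(H>5)&(H<28)&(S>190)&(V>120),"teal":(H>80)&(H<97)&(S>120)&(V>50),"white":(S<40)&(V>150)}
    for k,m in masks.items():
        for b in blobs(m)[:8]:
            x,y,w,hh=cv2.boundingRect(b); z={"red":.12,"orange":.018,"teal":.084,"white":.018}[k]
            print(n,k,(x,y,w,hh),int(cv2.contourArea(b)),*circ(c,b,z), circ(c,b,.046) if k=="white" else "")
E
```

```text
scene red (211, 282, 65, 63) 3079 [0.8147 0.1353] 0.0690980917764703 
scene red (275, 201, 25, 26) 460 [0.533  0.1273] 0.03603344460290982 
scene orange (269, 223, 33, 25) 348 [0.5273 0.1255] 0.045734389351295604 
scene teal (195, 199, 20, 28) 395 [ 0.5939 -0.0828] 0.0401601499011926 
scene white (286, 72, 226, 312) 25186 [0.2008 0.3745] 0.5293465776769646 (array([0.2286, 0.3722]), np.float64(0.5130136584399646))
scene white (0, 259, 267, 125) 14763 [ 0.7182 -0.1632] 0.3852308701332461 (array([ 0.73  , -0.1489]), np.float64(0.3733446221535225))
scene white (0, 30, 217, 196) 13246 [ 0.2909 -0.6598] 0.4668149422616978 (array([ 0.3158, -0.6303]), np.float64(0.4524114284351905))
scene white (112, 143, 65, 48) 2350 [ 0.4689 -0.3806] 0.10368134182795703 (array([ 0.4884, -0.3596]), np.float64(0.10048226762237039))
scene white (247, 65, 42, 96) 1507 [0.0116 0.0136] 0.2805889267168619 (array([0.0452, 0.0224]), np.float64(0.2719313921787628))
scene white (19, 34, 56, 37) 1193 [ 0.0681 -1.1364] 0.12954616581290296 (array([ 0.0999, -1.0921]), np.float64(0.12554903585511487))
side red (308, 142, 
[... 1770 characters left out ...]
np.float64(0.07484037053860605))
wrist white (224, 202, 75, 61) 1733 [ 0.5766 -0.0942] 0.04450412851686797 (array([ 0.5765, -0.0808]), np.float64(0.04110218278542648))
wrist white (94, 142, 49, 106) 1693 [ 0.4178 -0.0441] 0.05897325369058788 (array([ 0.4298, -0.0345]), np.float64(0.05446527172693854))
wrist white (137, 362, 114, 22) 1682 [ 0.4824 -0.3827] 0.10168496148289793 (array([ 0.4895, -0.3472]), np.float64(0.09391204844770383))
wrist white (0, 46, 19, 90) 768 [0.2845 0.0736] 0.04726866260824472 (array([0.3067, 0.0743]), np.float64(0.043655392775756044))
wrist white (362, 344, 107, 9) 420 [ 0.7785 -0.2447] 0.06291666633980221 (array([ 0.763 , -0.2198]), np.float64(0.05810724546977739))
```

Run:
```python
from h import *
from bench import arm
np.set_printoptions(precision=4,suppress=True)
for n,(u,v) in {"scene":(375,262),"side":(226,135)}.items():
    c=arm.calibration(n); im=cv2.imread(f"pics/{n}0.png"); V=im.max(2); print(im[v,u], im[v,u-3])
    m=cv2.morphologyEx((V>45).astype(np.uint8),cv2.MORPH_CLOSE,np.ones((3,3)))
    for b in blobs(m,500):
        if cv2.pointPolygonTest(b,(u,v),False)>0:
            print(n,cv2.boundingRect(b)); P=cast(c,b.reshape(-1,2),.036)[:,:2]
            r=cv2.minAreaRect((P*1000).astype(np.float32)); print(r, (np.median(P,0)))
cr=cv2.resize(cv2.imread("pics/scene0.png")[205:320,310:440],None,fx=4,fy=4); s=cv2.resize(cv2.imread("pics/side0.png")[95:205,180:310],None,fx=4,fy=4)
cv2.imwrite("pics/t1.png",cr);cv2.imwrite("pics/t2.png",s)
```

```text
[127 127 122] [127 128 122]
scene (328, 220, 94, 87)
((523.703369140625, 367.3769836425781), (175.939208984375, 188.6846923828125), 73.76935577392578) [0.5298 0.3745]
[116 116 111] [117 119 112]
side (199, 115, 72, 82)
((503.3863830566406, 266.8436584472656), (414.229736328125, 191.991455078125), 83.02153015136719) [0.5211 0.2679]
```

View pics/t1.png

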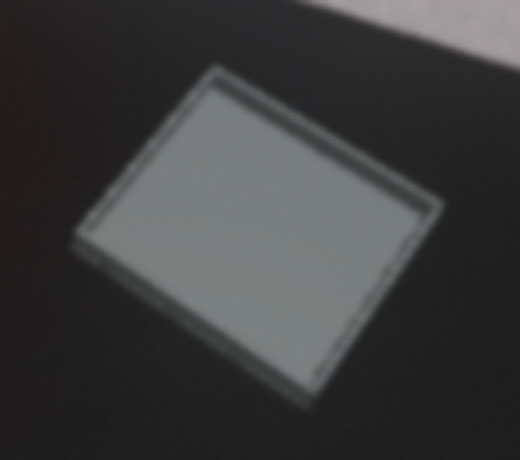

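View pics/t2.png

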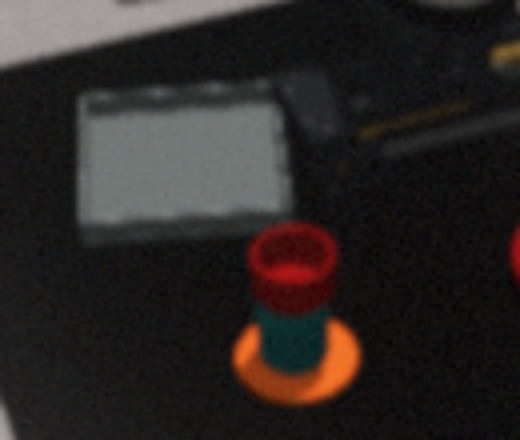

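Run:
```python
from h import *
from bench import arm
np.set_printoptions(precision=4,suppress=True)
c=arm.calibration("scene")
q=np.array([(215,67),(443,205),(318,393),(77,232)])/4+[310,205]
P=cast(c,q,.035); print(P,P.mean(0),np.linalg.norm(P-np.roll(P,1,0),axis=1))
d=P[1]-P[0];print(np.degrees(np.arctan2(d[1],d[0])))
c=arm.calibration("side")
q=np.array([(83,92),(270,88),(290,215),(80,222)])/4+[180,95]
P=cast(c,q,.035); print(P,P.mean(0))
```

```text
[[0.4155 0.3137 0.035 ]
 [0.4628 0.4749 0.035 ]
 [0.6231 0.4292 0.035 ]
 [0.5774 0.2657 0.035 ]] [0.5197 0.3709 0.035 ] [0.1689 0.168  0.1667 0.1698]
73.62422818483424
[[0.4653 0.478  0.035 ]
 [0.6176 0.4193 0.035 ]
 [0.5726 0.2551 0.035 ]
 [0.415  0.3123 0.035 ]] [0.5176 0.3661 0.035 ]
```

Request:
step_arm(
  targets=[
    {"translation": [0.05,-0.02,0.03]},
    {"translation": [0.1,-0.04,0.07]},
    {"translation": [0.15,-0.06,0.11]},
    {"translation": [0.2,-0.08,0.15]},
    {"translation": [0.23,-0.09,0.18]},
    {"translation": [0.247,-0.098,0.19]},
    {"translation": [0.247,-0.098,0.19]},
    {"translation": [0.247,-0.098,0.19]},
  ],
  grip=0,
)

```text
invalid input
```

Run:
```python
from bench import arm
from h import *
np.set_printoptions(precision=4,suppress=True)
s=arm.read_state();print(s["ee_pos"],s["orientation"],s["wrist_force"])
c=arm.calibration("wrist");im=arm.camera("wrist");cv2.imwrite("pics/w1.png",im)
H,S,V=cv2.split(cv2.cvtColor(im,cv2.COLOR_BGR2HSV))
for b in blobs(((H<4)|(H>172))&(S>150)&(V>70)): print(cv2.boundingRect(b),circ(c,b,.12))
for b in blobs((H>5)&(H<28)&(S>190)&(V>120)): print(cv2.boundingRect(b),circ(c,b,.018))
```

```text
[0.5746 0.0001 0.26  ] [-3.1403 -0.0003  1.5708] [-0.2473 -0.153   0.3126]
(392, 0, 120, 125) (array([0.723 , 0.0997]), np.float64(0.05037935073720131))
(146, 0, 87, 65) (array([0.5251, 0.1238]), np.float64(0.02996162027187134))
(171, 0, 86, 87) (array([0.5264, 0.1225]), np.float64(0.044654275475966454))
```

View pics/w1.png

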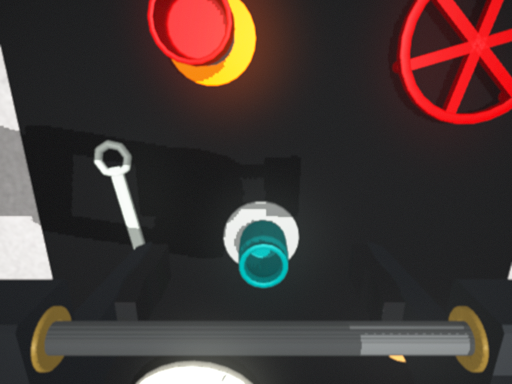

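Request:
step_arm(
  targets=[
    {"translation": [0.05,-0.02,0.03],"twist": 0.0},
    {"translation": [0.1,-0.04,0.07],"twist": 0.0},
    {"translation": [0.15,-0.06,0.11],"twist": 0.0},
    {"translation": [0.2,-0.08,0.15],"twist": 0.0},
    {"translation": [0.23,-0.09,0.18],"twist": 0.0},
    {"translation": [0.247,-0.098,0.19],"twist": 0.0},
    {"translation": [0.247,-0.098,0.19],"twist": 0.0},
    {"translation": [0.247,-0.098,0.19],"twist": 0.0},
  ],
  grip=0.0,
)

```text
clock: 0.87
ee_pos: [0.5264, 0.1234, 0.1662]
orientation: [3.141, 0.0, 1.572]
wrist_force: [0.0, -1.0, 0.2]
opening: 0.999
```

Run:
```python
from bench import arm
from h import *
np.set_printoptions(precision=4,suppress=True)
s=arm.read_state();print(s["clock"],s["ee_pos"],s["orientation"],s["wrist_force"])
c=arm.calibration("wrist");im=arm.camera("wrist");cv2.imwrite("pics/w2.png",im)
H,S,V=cv2.split(cv2.cvtColor(im,cv2.COLOR_BGR2HSV))
for b in blobs(((H<4)|(H>172))&(S>150)&(V>70)): print(cv2.boundingRect(b),circ(c,b,.12))
for b in blobs((H>5)&(H<28)&(S>190)&(V>120)): print(cv2.boundingRect(b),circ(c,b,.018))
```

```text
0.8667 [0.5264 0.1234 0.1662] [3.1411 0.0004 1.5717] [ 0.0046 -0.9861  0.1801]
(203, 185, 109, 98) (array([0.5254, 0.1244]), np.float64(0.030220346694969556))
(468, 140, 44, 130) (array([0.6838, 0.1462]), np.float64(0.04295879154170256))
(204, 129, 109, 79) (array([0.5257, 0.1245]), np.float64(0.04534296344869015))
```

View pics/w2.png

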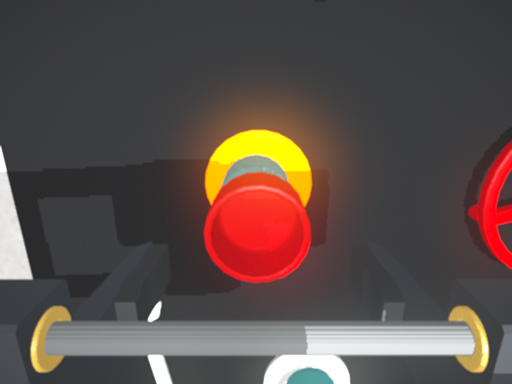

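The wrist view puts the bowl rim (258,233) centred between the jaws. I descend, then close.

Request:
step_arm(
  targets=[
    {"translation": [0.002,-0.002,0.03],"twist": 0.0},
    {"translation": [0.002,-0.002,0.06],"twist": 0.0},
    {"translation": [0.002,-0.002,0.09],"twist": 0.0},
    {"translation": [0.002,-0.002,0.105],"twist": 0.0},
    {"translation": [0.002,-0.002,0.114],"twist": 0.0},
    {"translation": [0.002,-0.002,0.114],"twist": 0.0},
    {"translation": [0.002,-0.002,0.114],"twist": 0.0},
  ],
  grip=0.0,
)

```text
clock: 1.5
ee_pos: [0.5258, 0.1241, 0.1095]
orientation: [3.141, 0.0, 1.57]
wrist_force: [0.1, -0.0, -0.5]
opening: 1.002
```

Request:
step_arm(
  targets=[
    {"translation": [0.0,0.0,0.0],"twist": 0.0},
    {"translation": [0.0,0.0,0.0],"twist": 0.0},
    {"translation": [0.0,0.0,0.0],"twist": 0.0},
    {"translation": [0.0,0.0,0.0],"twist": 0.0},
    {"translation": [0.0,0.0,0.0],"twist": 0.0},
    {"translation": [0.0,0.0,0.0],"twist": 0.0},
    {"translation": [0.0,0.0,0.0],"twist": 0.0},
    {"translation": [0.0,0.0,0.0],"twist": 0.0},
    {"translation": [0.0,0.0,0.0],"twist": 0.0},
    {"translation": [0.0,0.0,0.0],"twist": 0.0},
  ],
  grip=1.0,
)

```text
clock: 2.33
ee_pos: [0.5253, 0.1246, 0.1091]
orientation: [3.141, -0.0, 1.571]
wrist_force: [-1.0, 0.7, 5.6]
opening: 0.673
```

Request:
step_arm(
  targets=[
    {"translation": [0.0,0.0,-0.01],"twist": 0.0},
    {"translation": [0.0,0.0,-0.025],"twist": 0.0},
    {"translation": [0.0,0.0,-0.045],"twist": 0.0},
    {"translation": [0.0,0.0,-0.07],"twist": 0.0},
    {"translation": [0.0,0.0,-0.095],"twist": 0.0},
    {"translation": [0.0,0.0,-0.115],"twist": 0.0},
    {"translation": [0.0,0.0,-0.12],"twist": 0.0},
    {"translation": [0.0,0.0,-0.12],"twist": 0.0},
    {"translation": [0.0,0.0,-0.12],"twist": 0.0},
  ],
  grip=1.0,
)

```text
clock: 3.08
ee_pos: [0.5248, 0.1245, 0.1686]
orientation: [-3.141, -0.0, 1.571]
wrist_force: [0.0, 0.3, -1.7]
opening: 0.68
```

Run:
```python
from bench import arm
from h import *
s=arm.read_state();print(s["ee_pos"],s["wrist_force"],s["opening"])
a=arm.camera("scene")[150:320,150:440];b=arm.camera("side")[60:270,140:400]
cv2.imwrite("pics/a3.png",cv2.resize(a,None,fx=2.5,fy=2.5));cv2.imwrite("pics/b3.png",cv2.resize(b,None,fx=2.5,fy=2.5))
```

```text
[0.52483553 0.12450905 0.16860224] [ 0.00597067  0.33892956 -1.70085492] 0.6798545260471586
```

View pics/a3.png

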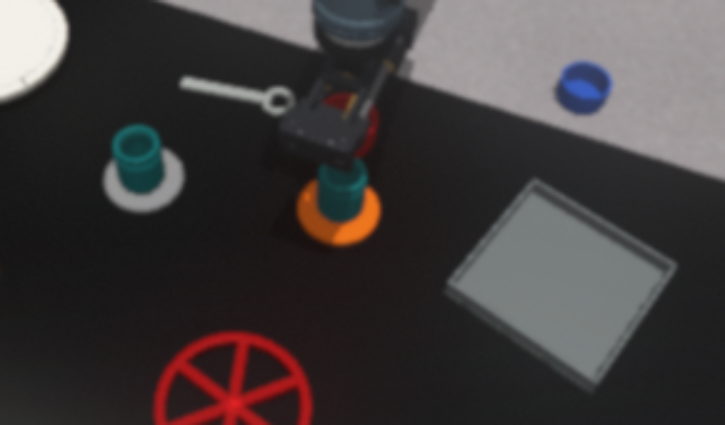

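View pics/b3.png

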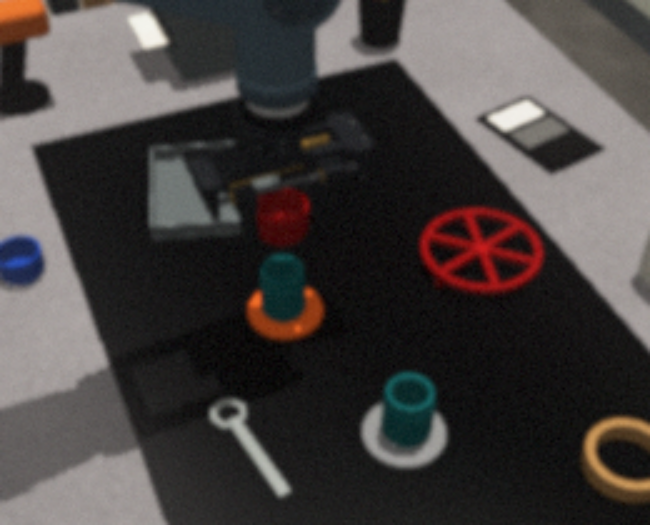

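Request:
step_arm(
  targets=[
    {"translation": [0.02,0.0,0.0],"twist": 0.0},
    {"translation": [0.06,0.0,0.0],"twist": 0.0},
    {"translation": [0.11,0.0,0.0],"twist": 0.0},
    {"translation": [0.17,-0.005,0.0],"twist": 0.0},
    {"translation": [0.23,-0.005,0.0],"twist": 0.0},
    {"translation": [0.29,-0.01,0.0],"twist": 0.0},
    {"translation": [0.35,-0.01,0.0],"twist": 0.0},
    {"translation": [0.41,-0.012,0.0],"twist": 0.0},
    {"translation": [0.455,-0.012,0.0],"twist": 0.0},
    {"translation": [0.48,-0.012,0.0],"twist": 0.0},
    {"translation": [0.489,-0.012,0.0],"twist": 0.0},
    {"translation": [0.489,-0.012,0.0],"twist": 0.0},
  ],
  grip=1.0,
)

```text
clock: 4.18
ee_pos: [0.5185, 0.3697, 0.168]
orientation: [-3.141, 0.001, 1.572]
wrist_force: [0.6, -0.4, -1.0]
opening: 0.674
```

Request:
step_arm(
  targets=[
    {"translation": [0.0,0.0,0.02],"twist": 0.0},
    {"translation": [0.0,0.0,0.05],"twist": 0.0},
    {"translation": [0.0,0.0,0.08],"twist": 0.0},
    {"translation": [0.0,0.0,0.11],"twist": 0.0},
    {"translation": [0.0,0.0,0.14],"twist": 0.0},
    {"translation": [0.0,0.0,0.17],"twist": 0.0},
    {"translation": [0.0,0.0,0.195],"twist": 0.0},
    {"translation": [0.0,0.0,0.21],"twist": 0.0},
    {"translation": [0.0,0.0,0.22],"twist": 0.0},
    {"translation": [0.0,0.0,0.22],"twist": 0.0},
    {"translation": [0.0,0.0,0.22],"twist": 0.0},
  ],
  grip=1.0,
)

```text
clock: 5.1
ee_pos: [0.5193, 0.3689, 0.0589]
orientation: [3.141, -0.0, 1.57]
wrist_force: [-0.2, -0.4, -0.4]
opening: 0.678
```

Run:
```python
from bench import arm
from h import *
s=arm.read_state();print(s["ee_pos"],s["orientation"],s["wrist_force"],s["opening"])
a=arm.camera("scene")[190:320,300:440];b=arm.camera("wrist")
cv2.imwrite("pics/a4.png",cv2.resize(a,None,fx=4,fy=4));cv2.imwrite("pics/b4.png",b)
```

```text
[0.51931597 0.36885764 0.0589369 ] [ 3.14133500e+00 -1.11219280e-04  1.57047571e+00] [-0.23019115 -0.44109631 -0.41874521] 0.6781862466447812
```

View pics/a4.png

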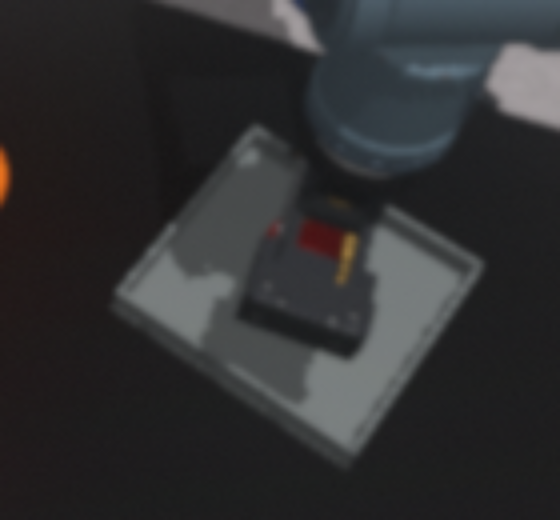

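View pics/b4.png

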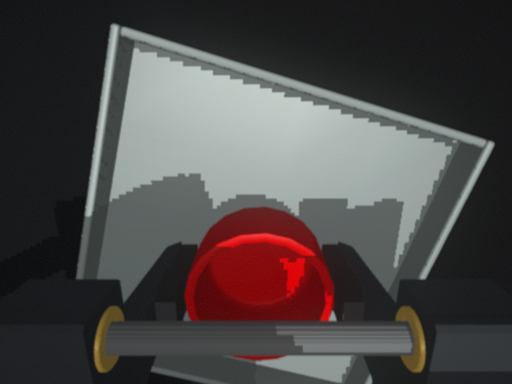

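The bowl sits inside the tray walls. I lower it in small steps until it touches.

Request:
step_arm(
  targets=[
    {"translation": [0.0,0.0,0.01],"twist": 0.0},
    {"translation": [0.0,0.0,0.02],"twist": 0.0},
    {"translation": [0.0,0.0,0.028],"twist": 0.0},
    {"translation": [0.0,0.0,0.032],"twist": 0.0},
    {"translation": [0.0,0.0,0.034],"twist": 0.0},
    {"translation": [0.0,0.0,0.034],"twist": 0.0},
    {"translation": [0.0,0.0,0.034],"twist": 0.0},
  ],
  grip=1.0,
)

```text
clock: 5.78
ee_pos: [0.5191, 0.3691, 0.0417]
orientation: [3.141, -0.0, 1.571]
wrist_force: [-0.6, 0.8, -1.8]
opening: 0.674
```

Request:
step_arm(
  targets=[
    {"translation": [0.0,0.0,0.001],"twist": 0.0},
    {"translation": [0.0,0.0,0.002],"twist": 0.0},
    {"translation": [0.0,0.0,0.003],"twist": 0.0},
    {"translation": [0.0,0.0,0.003],"twist": 0.0},
  ],
  grip=1.0,
)

```text
clock: 6.12
ee_pos: [0.5192, 0.3691, 0.0411]
orientation: [3.141, -0.0, 1.571]
wrist_force: [-2.6, -1.4, 5.2]
opening: 0.675
```

Request:
step_arm(
  targets=[
    {"translation": [0.0,0.0,0.0],"twist": 0.0},
    {"translation": [0.0,0.0,0.0],"twist": 0.0},
    {"translation": [0.0,0.0,0.0],"twist": 0.0},
    {"translation": [0.0,0.0,0.0],"twist": 0.0},
    {"translation": [0.0,0.0,0.0],"twist": 0.0},
    {"translation": [0.0,0.0,0.0],"twist": 0.0},
  ],
  grip=0.0,
)

```text
clock: 6.62
ee_pos: [0.519, 0.369, 0.0401]
orientation: [-3.142, 0.0, 1.571]
wrist_force: [-0.5, 0.4, -0.6]
opening: 1.0
```

Request:
step_arm(
  targets=[
    {"translation": [0.0,0.0,-0.02],"twist": 0.0},
    {"translation": [0.0,0.0,-0.06],"twist": 0.0},
    {"translation": [0.0,0.0,-0.11],"twist": 0.0},
    {"translation": [0.0,0.0,-0.16],"twist": 0.0},
    {"translation": [0.0,0.0,-0.2],"twist": 0.0},
    {"translation": [0.0,0.0,-0.22],"twist": 0.0},
    {"translation": [-0.05,0.0,-0.22],"twist": 0.0},
    {"translation": [-0.1,0.0,-0.22],"twist": 0.0},
    {"translation": [-0.16,0.0,-0.22],"twist": 0.0},
    {"translation": [-0.2,0.0,-0.22],"twist": 0.0},
    {"translation": [-0.2,0.0,-0.22],"twist": 0.0},
  ],
  grip=0.0,
)

```text
clock: 7.53
ee_pos: [0.5188, 0.2658, 0.15]
orientation: [-3.141, 0.001, 1.568]
wrist_force: [-0.6, 0.4, 0.1]
opening: 1.001
```

Run:
```python
from bench import arm
from h import *
s=arm.read_state();print(s["clock"],s["ee_pos"],s["orientation"],s["wrist_force"],s["opening"])
c=arm.calibration("wrist");im=arm.camera("wrist");cv2.imwrite("pics/w5.png",im)
a=arm.camera("side")[80:250,150:380]
cv2.imwrite("pics/a5.png",cv2.resize(a,None,fx=3,fy=3))
```

```text
7.5333 [0.51884655 0.26582746 0.14995112] [-3.14052764e+00  1.42198411e-03  1.56806072e+00] [-0.55468257  0.42347588  0.1387934 ] 1.000792177106968
```

View pics/a5.png

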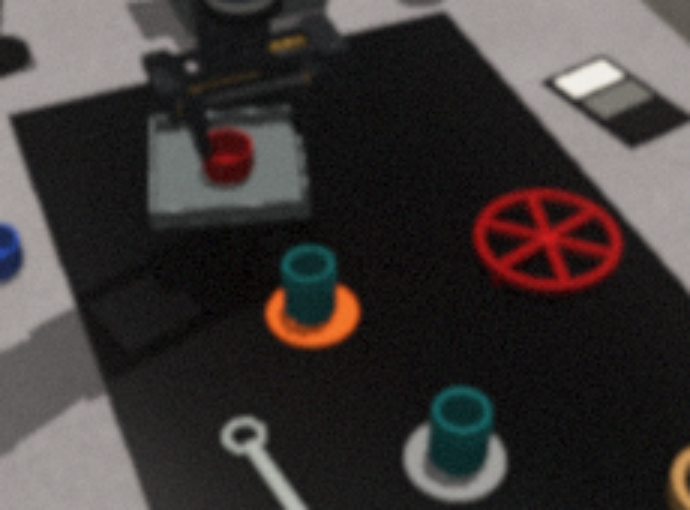

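View pics/w5.png

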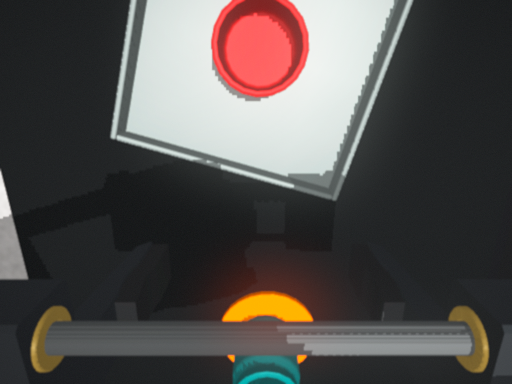

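The bowl stands upright mid-tray, and both vases are on their coasters. Next is the vase on the orange coaster.

Request:
step_arm(
  targets=[
    {"translation": [-0.04,0.002,0.0],"twist": 0.0},
    {"translation": [-0.09,0.005,0.0],"twist": 0.0},
    {"translation": [-0.15,0.008,0.0],"twist": 0.0},
    {"translation": [-0.21,0.01,0.0],"twist": 0.0},
    {"translation": [-0.26,0.012,0.0],"twist": 0.0},
    {"translation": [-0.289,0.013,0.0],"twist": 0.0},
    {"translation": [-0.289,0.013,0.0],"twist": 0.0},
    {"translation": [-0.289,0.013,0.0],"twist": 0.0},
    {"translation": [-0.289,0.013,0.0],"twist": 0.0},
  ],
  grip=0.0,
)

```text
clock: 8.38
ee_pos: [0.5256, 0.1258, 0.1502]
orientation: [3.142, -0.001, 1.572]
wrist_force: [-0.1, 0.5, -0.9]
opening: 0.999
```

```bash
cat > look.py <<'E'
from bench import arm
from h import *
import sys
np.set_printoptions(precision=4,suppress=True)
s=arm.read_state();print(s["clock"],s["ee_pos"],s["orientation"],s["wrist_force"],s["opening"])
c=arm.calibration("wrist");im=arm.camera("wrist");cv2.imwrite(f"pics/{sys.argv[1]}.png",im)
H,S,V=cv2.split(cv2.cvtColor(im,cv2.COLOR_BGR2HSV))
for b in blobs((H>80)&(H<100)&(S>120)&(V>40)):
    P=b.reshape(-1,2); # near (lower) half of the outline is the rim's outer edge
    k=P[:,1]>P[:,1].max()-P[:,0].ptp()*.45 if hasattr(P[:,0],'ptp') else P[:,1]>P[:,1].max()-np.ptp(P[:,0])*.45
    print("teal",cv2.boundingRect(b),circ(c,b[k],.084), "full",circ(c,b,.084))
for b in blobs((H>5)&(H<28)&(S>190)&(V>120)): print("or",cv2.boundingRect(b),circ(c,b,.018))
for b in blobs((S<40)&(V>150)): print("wh",cv2.boundingRect(b),circ(c,b,.018))
E
python3 look.py w6
```

```text
8.3833 [0.5256 0.1258 0.1502] [ 3.1415 -0.0005  1.5716] [-0.1334  0.4593 -0.8721] 0.9992788484721743
teal (216, 191, 80, 71) (array([0.5236, 0.124 ]), np.float64(0.02449588310588471)) full (array([0.5235, 0.1243]), np.float64(0.024753754596990873))
or (203, 136, 113, 94) (array([0.5257, 0.1245]), np.float64(0.0451989715622968))
wh (45, 326, 430, 58) (array([0.5364, 0.0291]), np.float64(0.18519975461104668))
wh (268, 360, 84, 24) (array([ 0.5755, -0.0874]), np.float64(0.04337342043056985))
wh (0, 204, 20, 76) (array([0.3029, 0.078 ]), np.float64(0.034434648724057625))
wh (232, 163, 56, 21) (array([0.5249, 0.1251]), np.float64(0.023255561158431415))
wh (148, 311, 10, 11) (array([0.4283, 0.0049]), np.float64(0.00540782862372311))
```

View pics/w6.png

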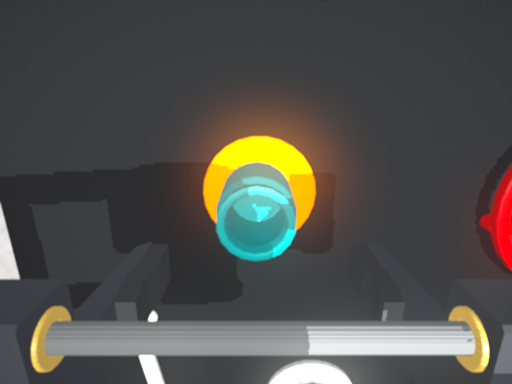

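The vase rim (257,220) is centred to within 2 mm. I descend and grasp.

Request:
step_arm(
  targets=[
    {"translation": [-0.003,-0.004,0.03],"twist": 0.0},
    {"translation": [-0.003,-0.004,0.07],"twist": 0.0},
    {"translation": [-0.003,-0.004,0.11],"twist": 0.0},
    {"translation": [-0.003,-0.004,0.145],"twist": 0.0},
    {"translation": [-0.003,-0.004,0.17],"twist": 0.0},
    {"translation": [-0.003,-0.004,0.184],"twist": 0.0},
    {"translation": [-0.003,-0.004,0.184],"twist": 0.0},
    {"translation": [-0.003,-0.004,0.184],"twist": 0.0},
  ],
  grip=0.0,
)

```text
clock: 9.1
ee_pos: [0.5237, 0.1235, 0.0584]
orientation: [-3.141, -0.0, 1.571]
wrist_force: [-0.2, -0.1, -0.3]
opening: 1.001
```

Request:
step_arm(
  targets=[
    {"translation": [0.0,0.0,0.0],"twist": 0.0},
    {"translation": [0.0,0.0,0.0],"twist": 0.0},
    {"translation": [0.0,0.0,0.0],"twist": 0.0},
    {"translation": [0.0,0.0,0.0],"twist": 0.0},
    {"translation": [0.0,0.0,0.0],"twist": 0.0},
    {"translation": [0.0,0.0,0.0],"twist": 0.0},
    {"translation": [0.0,0.0,0.0],"twist": 0.0},
    {"translation": [0.0,0.0,0.0],"twist": 0.0},
    {"translation": [0.0,0.0,0.0],"twist": 0.0},
    {"translation": [0.0,0.0,0.0],"twist": 0.0},
  ],
  grip=1.0,
)

```text
clock: 9.93
ee_pos: [0.5237, 0.123, 0.0586]
orientation: [3.141, 0.0, 1.571]
wrist_force: [-1.9, 0.6, 6.2]
opening: 0.608
```

Request:
step_arm(
  targets=[
    {"translation": [0.0,0.0,-0.01],"twist": 0.0},
    {"translation": [0.0,0.0,-0.025],"twist": 0.0},
    {"translation": [0.0,0.0,-0.045],"twist": 0.0},
    {"translation": [0.0,0.0,-0.065],"twist": 0.0},
    {"translation": [0.0,0.0,-0.075],"twist": 0.0},
    {"translation": [0.0,0.0,-0.08],"twist": 0.0},
    {"translation": [0.0,0.0,-0.08],"twist": 0.0},
    {"translation": [0.0,0.0,-0.08],"twist": 0.0},
    {"translation": [0.0,0.0,-0.08],"twist": 0.0},
    {"translation": [0.0,0.0,-0.08],"twist": 0.0},
  ],
  grip=1.0,
)

```text
clock: 10.77
ee_pos: [0.5231, 0.123, 0.0977]
orientation: [-3.141, 0.0, 1.571]
wrist_force: [0.3, -0.8, -1.7]
opening: 0.602
```

```bash
cat > weigh.py <<'E'
from bench import arm
from h import *
import sys
np.set_printoptions(precision=3,suppress=True)
F=[];T=[];q=[]
for i in range(12):
    a=arm.camera("side" if i else "scene"); s=arm.read_state(); F.append(s["wrist_force"]);T.append(s["wrist_torque"]);q.append(s["joint_torque"])
print(s["clock"],s["ee_pos"],s["orientation"],s["opening"])
F=np.array(F);print(F[:,2],"mean",F.mean(0),"sd",F.std(0),"med",np.median(F,0));print(np.mean(T,0),np.mean(q,0),np.std(q,0))
cv2.imwrite(f"pics/{sys.argv[1]}.png",cv2.resize(a[80:250,150:380],None,fx=3,fy=3))
E
python3 weigh.py o1
```

```text
11.3667 [0.524 0.123 0.098] [ 3.142 -0.     1.571] 0.6075589685243099
[-2.55  -1.255 -1.194 -2.44  -1.701 -1.348 -1.505 -2.08  -1.371 -1.565
 -2.126 -1.493] mean [-0.042 -0.142 -1.719] sd [0.298 0.355 0.445] med [-0.091 -0.12  -1.535]
[-0.001  0.002  0.014] [  0.001 -44.077 -28.438   0.069   0.017   0.   ] [0.003 0.047 0.017 0.    0.001 0.   ]
```

View pics/o1.png

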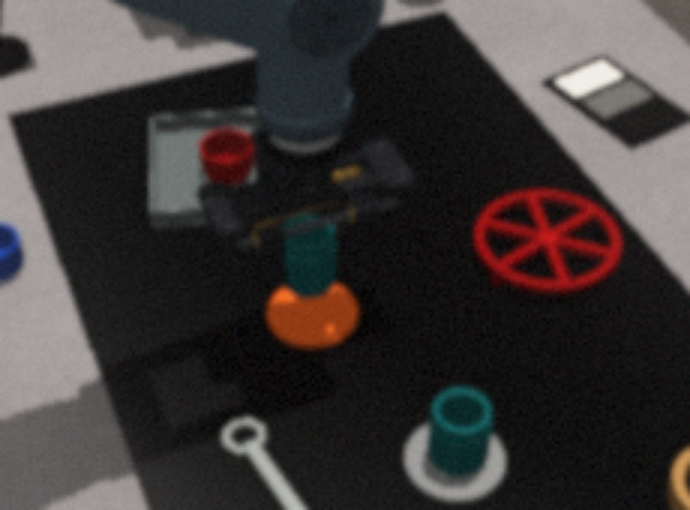

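The orange-coaster vase is held clear of its coaster and weighs about 1.7 N. I stand it back.

Request:
step_arm(
  targets=[
    {"translation": [0.0,0.003,0.015],"twist": 0.0},
    {"translation": [0.0,0.003,0.035],"twist": 0.0},
    {"translation": [0.0,0.003,0.055],"twist": 0.0},
    {"translation": [0.0,0.003,0.068],"twist": 0.0},
    {"translation": [0.0,0.003,0.074],"twist": 0.0},
    {"translation": [0.0,0.003,0.077],"twist": 0.0},
    {"translation": [0.0,0.003,0.079],"twist": 0.0},
    {"translation": [0.0,0.003,0.081],"twist": 0.0},
    {"translation": [0.0,0.003,0.081],"twist": 0.0},
    {"translation": [0.0,0.003,0.081],"twist": 0.0},
  ],
  grip=1.0,
)

```text
clock: 12.2
ee_pos: [0.5254, 0.1231, 0.0586]
orientation: [3.141, 0.0, 1.571]
wrist_force: [-4.0, -0.3, 5.4]
opening: 0.602
```

Contact is felt (+5.4 N), so I release and retreat.

Request:
step_arm(
  targets=[
    {"translation": [0.0,0.0,0.0],"twist": 0.0},
    {"translation": [0.0,0.0,0.0],"twist": 0.0},
    {"translation": [0.0,0.0,0.0],"twist": 0.0},
    {"translation": [0.0,0.0,0.0],"twist": 0.0},
    {"translation": [0.0,0.0,0.0],"twist": 0.0},
    {"translation": [0.0,0.0,0.0],"twist": 0.0},
  ],
  grip=0.0,
)

```text
clock: 12.7
ee_pos: [0.5251, 0.123, 0.0577]
orientation: [3.142, -0.0, 1.571]
wrist_force: [0.5, -0.1, -1.0]
opening: 0.996
```

Request:
step_arm(
  targets=[
    {"translation": [0.0,0.0,-0.03],"twist": 0.0},
    {"translation": [0.0,0.0,-0.07],"twist": 0.0},
    {"translation": [0.0,0.0,-0.12],"twist": 0.0},
    {"translation": [0.0,0.0,-0.16],"twist": 0.0},
    {"translation": [0.0,0.0,-0.18],"twist": 0.0},
    {"translation": [0.0,0.0,-0.184],"twist": 0.0},
    {"translation": [0.0,0.0,-0.184],"twist": 0.0},
    {"translation": [0.0,0.0,-0.184],"twist": 0.0},
  ],
  grip=0.0,
)

```text
clock: 13.37
ee_pos: [0.5242, 0.123, 0.1485]
orientation: [-3.14, 0.0, 1.571]
wrist_force: [-0.3, -0.2, 0.1]
opening: 1.0
```

```bash
python3 look.py w7; python3 weigh.py o2
```

```text
13.3667 [0.5242 0.123  0.1485] [-3.1398  0.      1.5708] [-0.2904 -0.2289  0.1004] 0.9995345264119655
teal (222, 187, 80, 72) (array([0.5258, 0.1236]), np.float64(0.02409917467916808)) full (array([0.5263, 0.1244]), np.float64(0.024803066807332453))
or (204, 132, 115, 92) (array([0.5256, 0.1245]), np.float64(0.04521211265763149))
wh (46, 326, 427, 58) (array([0.5295, 0.0626]), np.float64(0.1998055532265407))
wh (270, 359, 85, 25) (array([ 0.5756, -0.0874]), np.float64(0.04330445829129973))
wh (0, 202, 20, 78) (array([0.2924, 0.0782]), np.float64(0.03687705974443384))
wh (232, 160, 60, 18) (array([0.5259, 0.1225]), np.float64(0.025769260095988043))
wh (148, 309, 11, 13) (array([0.4283, 0.0042]), np.float64(0.006151571083550349))
14.0167 [0.525 0.123 0.15 ] [ 3.142 -0.     1.571] 1.001372232028751
[-0.461 -0.627  0.135 -0.481  0.406 -0.009  0.48   0.68  -0.088 -0.215
  0.495 -0.023] mean [-0.04   0.027  0.024] sd [0.543 0.376 0.409] med [-0.048 -0.065 -0.016]
[ 0.01  -0.001 -0.   ] [  0.003 -41.805 -30.094   0.069   0.017  -0.   ] [0.007 0.171 0.088 0.    0.004 0.   ]
```

View pics/o2.png

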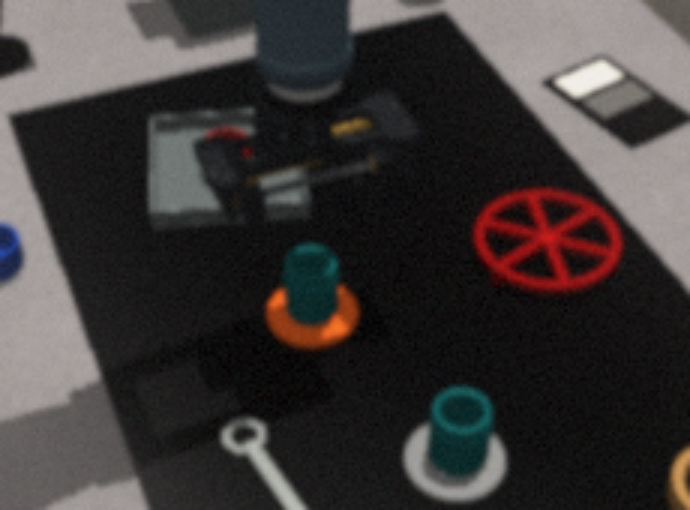

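The vase is back on the orange coaster, and the empty reading is about 0 N. I move to the grey one.

Request:
step_arm(
  targets=[
    {"translation": [-0.03,0.01,0.0],"twist": 0.0},
    {"translation": [-0.08,0.02,0.0],"twist": 0.0},
    {"translation": [-0.14,0.035,0.0],"twist": 0.0},
    {"translation": [-0.2,0.05,0.0],"twist": 0.0},
    {"translation": [-0.26,0.065,0.0],"twist": 0.0},
    {"translation": [-0.32,0.08,0.0],"twist": 0.0},
    {"translation": [-0.38,0.092,0.0],"twist": 0.0},
    {"translation": [-0.42,0.1,0.0],"twist": 0.0},
    {"translation": [-0.434,0.103,0.0],"twist": 0.0},
    {"translation": [-0.434,0.103,0.0],"twist": 0.0},
    {"translation": [-0.434,0.103,0.0],"twist": 0.0},
    {"translation": [-0.434,0.103,0.0],"twist": 0.0},
  ],
  grip=0.0,
)

```text
clock: 15.02
ee_pos: [0.5761, -0.0925, 0.1495]
orientation: [-3.141, -0.001, 1.572]
wrist_force: [-0.7, 0.0, -0.2]
opening: 1.002
```

```bash
python3 look.py w8
```

```text
15.0167 [ 0.5761 -0.0925  0.1495] [-3.1408 -0.0007  1.5718] [-0.7135  0.0454 -0.1519] 1.0023639251284584
teal (223, 177, 81, 86) (array([ 0.5788, -0.0947]), np.float64(0.02480840110660016)) full (array([ 0.5784, -0.0907]), np.float64(0.027547246116282287))
wh (0, 32, 92, 192) (array([ 0.4157, -0.0515]), np.float64(0.06813765065972296))
wh (203, 135, 113, 95) (array([ 0.5762, -0.0932]), np.float64(0.04498145355151219))
wh (317, 326, 158, 28) (array([ 0.7066, -0.252 ]), np.float64(0.06872357590020625))
wh (111, 343, 205, 7) (array([ 0.5365, -0.1984]), np.float64(0.09317826723648136))
wh (115, 375, 93, 9) (array([ 0.4801, -0.3851]), np.float64(0.10423928889713723))
```

View pics/w8.png

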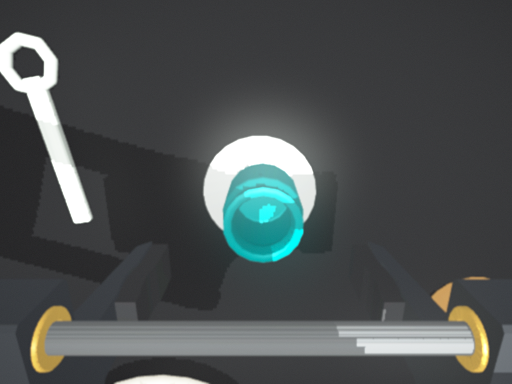

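Request:
step_arm(
  targets=[
    {"translation": [-0.001,0.005,0.03],"twist": 0.0},
    {"translation": [-0.001,0.005,0.07],"twist": 0.0},
    {"translation": [-0.001,0.005,0.11],"twist": 0.0},
    {"translation": [-0.001,0.005,0.145],"twist": 0.0},
    {"translation": [-0.001,0.005,0.17],"twist": 0.0},
    {"translation": [-0.001,0.005,0.184],"twist": 0.0},
    {"translation": [-0.001,0.005,0.184],"twist": 0.0},
    {"translation": [-0.001,0.005,0.184],"twist": 0.0},
  ],
  grip=0.0,
)

```text
clock: 15.73
ee_pos: [0.5792, -0.0941, 0.058]
orientation: [3.142, -0.0, 1.571]
wrist_force: [0.7, -0.2, 0.6]
opening: 0.999
```

Request:
step_arm(
  targets=[
    {"translation": [0.0,0.0,0.0],"twist": 0.0},
    {"translation": [0.0,0.0,0.0],"twist": 0.0},
    {"translation": [0.0,0.0,0.0],"twist": 0.0},
    {"translation": [0.0,0.0,0.0],"twist": 0.0},
    {"translation": [0.0,0.0,0.0],"twist": 0.0},
    {"translation": [0.0,0.0,0.0],"twist": 0.0},
    {"translation": [0.0,0.0,0.0],"twist": 0.0},
    {"translation": [0.0,0.0,0.0],"twist": 0.0},
    {"translation": [0.0,0.0,0.0],"twist": 0.0},
    {"translation": [0.0,0.0,0.0],"twist": 0.0},
  ],
  grip=1.0,
)

```text
clock: 16.57
ee_pos: [0.579, -0.0946, 0.058]
orientation: [-3.141, 0.0, 1.571]
wrist_force: [-3.4, -0.1, 4.9]
opening: 0.597
```

Request:
step_arm(
  targets=[
    {"translation": [0.0,0.0,-0.01],"twist": 0.0},
    {"translation": [0.0,0.0,-0.025],"twist": 0.0},
    {"translation": [0.0,0.0,-0.045],"twist": 0.0},
    {"translation": [0.0,0.0,-0.065],"twist": 0.0},
    {"translation": [0.0,0.0,-0.075],"twist": 0.0},
    {"translation": [0.0,0.0,-0.08],"twist": 0.0},
    {"translation": [0.0,0.0,-0.08],"twist": 0.0},
    {"translation": [0.0,0.0,-0.08],"twist": 0.0},
    {"translation": [0.0,0.0,-0.08],"twist": 0.0},
    {"translation": [0.0,0.0,-0.08],"twist": 0.0},
  ],
  grip=1.0,
)

```text
clock: 17.4
ee_pos: [0.5786, -0.0943, 0.0971]
orientation: [-3.141, -0.0, 1.571]
wrist_force: [-0.3, -0.9, -4.6]
opening: 0.595
```

```bash
python3 weigh.py g1
```

```text
18.0 [ 0.579 -0.094  0.098] [ 3.142 -0.     1.571] 0.5949464445173598
[-3.937 -4.918 -4.057 -3.671 -3.608 -4.278 -3.905 -4.772 -3.646 -4.631
 -4.497 -4.255] mean [ 0.252  0.035 -4.181] sd [0.528 0.497 0.432] med [ 0.196  0.027 -4.156]
[-0.016 -0.001 -0.011] [  0.002 -50.865 -30.26    0.062   0.047   0.   ] [0.004 0.05  0.02  0.    0.002 0.   ]
```

View pics/g1.png

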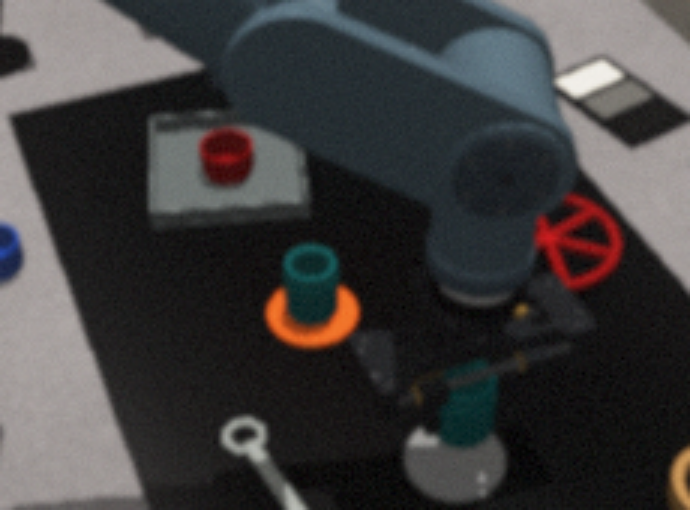

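The grey-coaster vase weighs about 4.2 N against 1.7 N, so it is the heavier one, and the orange vase stands properly. I carry this one to the turntable.

Request:
step_arm(
  targets=[
    {"translation": [0.0,0.0,-0.02],"twist": 0.0},
    {"translation": [0.0,0.0,-0.05],"twist": 0.0},
    {"translation": [-0.01,0.0,-0.085],"twist": 0.0},
    {"translation": [-0.04,-0.01,-0.115],"twist": 0.0},
    {"translation": [-0.08,-0.025,-0.13],"twist": 0.0},
    {"translation": [-0.13,-0.045,-0.136],"twist": 0.0},
    {"translation": [-0.18,-0.06,-0.136],"twist": 0.0},
    {"translation": [-0.23,-0.08,-0.136],"twist": 0.0},
    {"translation": [-0.28,-0.095,-0.136],"twist": 0.0},
    {"translation": [-0.32,-0.11,-0.136],"twist": 0.0},
    {"translation": [-0.34,-0.117,-0.136],"twist": 0.0},
    {"translation": [-0.34,-0.117,-0.136],"twist": 0.0},
  ],
  grip=1.0,
)

```text
clock: 19.0
ee_pos: [0.52, -0.2666, 0.1664]
orientation: [3.141, 0.001, 1.568]
wrist_force: [0.5, -0.6, -4.0]
opening: 0.592
```

Request:
step_arm(
  targets=[
    {"translation": [-0.03,-0.01,0.0],"twist": 0.0},
    {"translation": [-0.07,-0.025,0.0],"twist": 0.0},
    {"translation": [-0.11,-0.04,0.0],"twist": 0.0},
    {"translation": [-0.15,-0.055,0.0],"twist": 0.0},
    {"translation": [-0.18,-0.063,0.0],"twist": 0.0},
    {"translation": [-0.194,-0.067,0.0],"twist": 0.0},
    {"translation": [-0.194,-0.067,0.0],"twist": 0.0},
    {"translation": [-0.194,-0.067,0.0],"twist": 0.0},
    {"translation": [-0.194,-0.067,0.0],"twist": 0.0},
    {"translation": [-0.194,-0.067,0.0],"twist": 0.0},
  ],
  grip=1.0,
)

```text
clock: 19.83
ee_pos: [0.4874, -0.3602, 0.1656]
orientation: [-3.141, -0.001, 1.572]
wrist_force: [-0.2, 0.3, -4.1]
opening: 0.593
```

```bash
python3 weigh.py f1
python3 - <<'E'
from bench import arm
import cv2
cv2.imwrite("pics/f2.png",arm.camera("side"));cv2.imwrite("pics/f3.png",arm.camera("scene"))
s=arm.read_state();print(s["ee_pos"],s["joint_vel"])
E
```

```text
20.4333 [ 0.487 -0.362  0.166] [ 3.142 -0.     1.571] 0.5939287312648557
[-4.954 -3.619 -3.845 -4.049 -4.524 -4.233 -4.283 -4.793 -4.833 -4.353
 -3.921 -4.207] mean [ 0.212  0.218 -4.301] sd [0.412 0.431 0.398] med [ 0.181  0.197 -4.258]
[-0.017  0.01   0.011] [  0.037 -51.354 -33.388   0.045   0.075   0.002] [0.058 0.031 0.014 0.002 0.002 0.002]
[ 0.486984   -0.36153258  0.16569828] [ 0.00014656 -0.00058872  0.00014581 -0.00063677  0.00119757 -0.00054781]
```

View pics/f2.png

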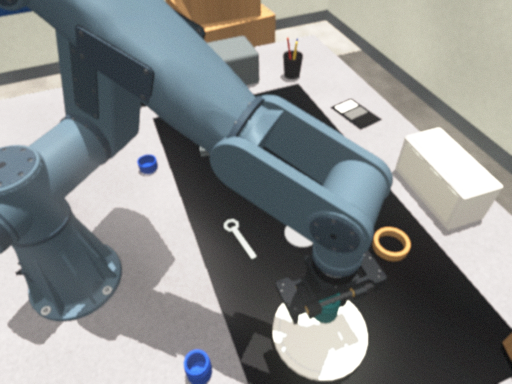

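View pics/f3.png

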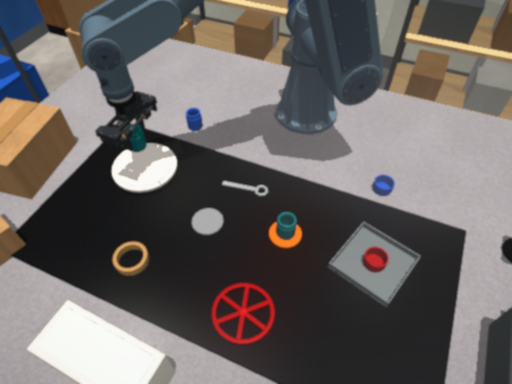

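The heavier vase hangs over the turntable (scene px 137,138, upright), the lighter vase is on the orange coaster (287,225), and the bowl is in the tray (375,259). The bystanders have not moved. I hand in.

```bash
python3 -c "
from bench import arm
print(arm.job_done())"
```

```text
the job is handed in; nothing more can be done
None
```

I handed the job in at about 20.5 s of the 72 s allowed, with the heavier vase held over the white turntable. The hand-in reports no verdict.

- **Bowl:** I took the red bowl off the stack and set it upright near the middle of the grey tray.
- **Weighing:** I lifted each vase about 40 mm. The one on the orange coaster weighed about 1.7 N and is back on that coaster. The one on the grey coaster weighed about 4.2 N, so it is the heavier; I did not set it back first.
- **Final pose:** The last reading put the gripper within about 1 mm of the measured turntable centre. By calculation the vase's foot is about 80 mm above the turntable top. The arm was still, and the wrist force was a steady 4.3 N.
- **Last pictures:** The lighter vase stands on the orange coaster and the bowl is upright in the tray. The trivet, opener and tape look unmoved by eye.

My first move call was refused as "invalid input" because it left out the twist values; nothing moved. No check failed. The two camera estimates of the tray centre differed by about 5 mm, well within the allowance.

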